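# Inspect a part under a reading lens at the focus mark

## Task

Inspect the white part in the grey inspection box: fold the box's stiff blue cover up until it stands upright and leave it standing there, then pick up the red-handled reading lens and hold it level, centred over the part, with the lens at the same height as the orange focus mark on the post. Finish while still holding the lens there, still, in the gripper. Do not shift the focus mark or the part, and leave the other things on the desk alone.

Things in the scene. Friction and masses are not known exactly. Their poses are not given: they have to be found in the camera images.
- inspection_box: Fixed to the desk; place and yaw vary. Dark base plate 150 x 185 x 8 mm carrying a grey open box 130 x 140 mm, walls 5 mm, rim 42 mm above the desk. Origin on the desk under the box's middle; +x to the hinge (away from the robot at yaw 0), +y to the side of the cover's pin, z up. An 8 mm steel post (foot 22, cap 12 mm wide) stands at (45, -90) mm, top at 176 mm, carrying the focus mark.
- cover (a joint): Blue cover of the box, stiff panel 134 x 140 x 5 mm, 0.16 kg, white inside, hinged on the far rim. 0 rad is shut, grows as the free edge (nearest the robot) rises, pi/2 is upright, limit 2.3. The stiff hinge takes about 0.22 N m to turn besides the weight; the cover stays where it is left. Starts 0 to 0.3 rad open.
- cover_hinge (a point): Point in the middle of the cover's hinge line, at (69, 0, 44) mm in the box frame; the hinge line runs along the box's y. Its axes turn with the cover.
- cover_pin (a point): Grip point on the cover's round steel pin, 12 mm diameter, sticking out 48 mm (+y of the box) from the cover's side near its free edge, parallel to the hinge line: 124 mm from it and 2 mm above it when shut (46 mm above the desk). The point is on the pin's axis, 26 mm from the cover's edge. Pinch it from above, fingers closing along the box's x; it turns in the fingers.
- mark_level (a point): Orange focus mark: ring of 22 mm diameter and 10 mm height with a brass stub, on the post. The point is the middle of the ring; its height (world z, 110 to 160 mm) is the height at which the lens is to be held. It slides up and down only under force (over 6 N).
- specimen: The part: white ring of spacers, 46 x 45 mm, 11 mm high, 0.04 kg, lying loose on the box floor (about 13 mm above the desk). Origin at the centre of its underside.
- loupe: Reading lens lying flat on the desk, 0.08 kg, 180 mm long. Black round frame, 68 mm diameter and 12 mm high, with a 3 mm glass; red straight handle 14 mm wide, 16 mm high and 100 mm long. Origin under the lens centre; z up when level, handle runs along its -x from 43 to 143 mm from the lens centre, underside flush with the frame's.
- lens_center (a point): Centre of the lens, at (0, 0, 6) mm in the loupe's frame.
- loupe_grip (a point): Good grip point on the handle near the centre of mass, at (-85, 0, 8) mm in the loupe's frame; pinch across y (14 mm).
- solder_reel: Bystander: blue reel of solder, 56 mm across, 41 mm high, origin on its underside.
- tape_roll: Bystander: dark tape roll, 57 mm across, 19 mm high, origin under its centre.
- capacitor_black: Bystander: black capacitor 18 x 31 x 18 mm, lying, origin under its centre.
Things that resemble listed ones, but are neither listed nor needed, are in the scene too. Of the things like the specimen, leave any that is brown or purple; of the rest the smaller one is meant.

How it is judged:
By the outcome, as a careful person would: the job done as asked, in the order asked, and still so for the second after the job is handed in, while the arm keeps its last pose, push and grip.
It also fails if it takes over 59 s, if anything falls off the work surface, if the arm or the gripper's body presses on something with over 40 N, if the wrist force passes 120 N, or if a joint passes its speed limit or range.

## Robot

A 6-joint arm with a two-finger parallel gripper is mounted at the origin on the work surface; the furniture and walls round the work are solid. World frame = base frame: x ahead of the robot, y to its left, z up, the work surface at z = 0. Lengths are in m, angles in rad, forces in N, time in s.
With the tool pointing down it reaches from about 0.3 to 0.875 m from the base axis. Payload 6.4 kg.
Tool frame: the origin (TCP) lies midway between the tips of the shut fingers; the grasp point (between the pads) lies 19 mm behind it; z points along the fingers, y is the line along which they close (so a half turn about z gives the same grasp; the last joint's range is limited). The gripper opens to 85 mm and grips with 20 to 120 N. Pads are 22 mm wide; open, the fingers measure 114 mm over their backs; the gripper's body (76 mm by 85 mm) begins 54 mm behind the grasp point. The pads swing forward as they close: fully open they stand 13 mm farther back than shut.
Start: joints at [1.043, 0.181, 1.607, -0, 1.354, -0.206], TCP at [0.182, 0.546, 0.21] pointing down, gripper open.
Joint ranges: [-2.99, 2.99], [-0.89, 2.07], [0.3, 2.58], [-1.14, 4.28], [0, 2.63], [-3.12, 3.12]. Speed limits (rad/s): [2.57, 2.57, 3.01, 3.14, 3.14, 3.14].

## Interface

Orientations are given as a rotation vector (axis times angle).
In Python, from plant import manip gives the robot as it stands. The module is installed in compiled form; this text tells all that it offers.
- The arm moves only by the tool send_rows, never from a script. Its argument "targets" is a list that holds one entry, the list of rows, each a list of 5 numbers: the shift along the world's x, y, z in cm, then the turn about the world's z in degrees, then the closure, from -1 (fully open) to 1 (shut). In form: [[[dx, dy, dz, spin, gripper], ...]]. A call has exactly 8 rows; each row is the pose to reach, as a shift and turn from the pose commanded when the call began; what a row does not reach only later rows make up. A row lasts 1/12 s, in which the tool goes at most 41.7 mm and 7.16 degrees, less where a joint would pass 70% of its speed; a pose out of reach is approached as far as the arm can. A call with a gripper value outside its range is refused whole. The fingers move at their own pace and stop on an object; "grip_force" is the grip in N (left out, the last holds). Time passes only in rows, so rows that repeat a pose let the fingers close, or fill a call up. It gives the time, the measured TCP pose, the force, the opening and the grip force at its end, in the units of the state.
- manip.observe(): the state, without advancing time (a new reading comes with each control period).
- manip.read_camera(name): name is "scene" or "top" or "wrist"; returns a dict with "pixels" (384x512x3 uint8, blue, green, red), "intrinsics" (3x3 intrinsics, pixels), "k1" (the pictures are not rectified: a ray, as slopes to the right and down, at radius r is drawn at 1 + k1 r^2 times it, then the intrinsics apply), "world_from_camera" (4x4, takes a point from camera to world coordinates). Camera axes: x right, y down, z forward; pixel columns grow to the right and rows downward; lengths in m; the calibration is good to about 2 mm. A picture is of the moment at which its call begins. There is no depth.
- manip.finish_job(): hands the job in; it is judged then, once.
The state is a dict: "clock": time; "q": joint angles; "dq": joint speeds; "joint_efforts": joint torques, N m; "tool_pos": TCP position; "ee_rot": TCP orientation; "ft_force": force on the tool from outside, world axes, zero at the start; "ft_torque": the same for the moment, N m; "grip_width": finger opening in m; "grasp_force": force on a finger pad.
Only numpy, scipy, OpenCV 4.12 (cv2) and the standard library are available. Lean on these libraries where they do the work, as an engineer would, in place of code of your own. Each camera call takes 0.05 s, during which the arm holds its last target. There are 200 camera calls.

## Working session

There is one attempt and no reset: what is moved stays moved. The work goes in short steps, Python scripts to look and compute and a tool call to move; the robot and the scene stay as the last step left them, time stands still between calls to the robot, and variables do not carry over. Pictures are saved under pics/ and viewed, at most 10 in all, crops included, and the job is handed in when it is done.

Besides the shell and the picture viewer there is one more tool, called after "Call:" as name(argument=value, ...), one argument or row to a line, values as JSON. send_rows: Moves the arm, as the interface text tells. Its arguments: {"type":"object","properties":{"targets":{"type":"array"},"grip_force":{"type":"number"}},"required":["targets"]}

```bash
mkdir -p pics; cat > h.py <<'E'
import numpy as np, cv2
from plant import manip
def cam(n):
    c=manip.read_camera(n); np.savez(f'{n}.npz',**{k:np.asarray(v) for k,v in c.items()}); return c
def ray(c,u,v):
    K=np.asarray(c['intrinsics']);k1=float(c['k1']);T=np.asarray(c['world_from_camera'])
    p=cv2.undistortPoints(np.array([[[u,v]]],float),K,np.array([k1,0,0,0.]))[0,0]
    d=T[:3,:3]@np.array([p[0],p[1],1]);return T[:3,3],d/np.linalg.norm(d)
def atz(c,u,v,z):
    o,d=ray(c,u,v);return o+d*(z-o[2])/d[2]
def tri(*a):
    A=np.zeros((3,3));b=np.zeros(3);R=[]
    for c,u,v in a:
        o,d=ray(c,u,v);P=np.eye(3)-np.outer(d,d);A+=P;b+=P@o;R.append((P,o))
    x=np.linalg.solve(A,b);return x,[np.linalg.norm(P@(x-o))*1000 for P,o in R]
def proj(c,X):
    K=np.asarray(c['intrinsics']);T=np.linalg.inv(np.asarray(c['world_from_camera']))
    r=cv2.Rodrigues(T[:3,:3])[0];return cv2.projectPoints(np.atleast_2d(np.array(X,float)),r,T[:3,3],K,np.array([float(c['k1']),0,0,0.]))[0][:,0]
def load(n): return dict(np.load(f'{n}.npz'))
def save(c,f,roi=None,s=1):
    im=np.asarray(c['pixels'])
    if roi: im=im[roi[1]:roi[3],roi[0]:roi[2]]
    cv2.imwrite('pics/'+f,cv2.resize(im,None,fx=s,fy=s,interpolation=cv2.INTER_CUBIC))
E
python3 - <<'E'
from h import *
np.set_printoptions(precision=4,suppress=True)
s=cam('scene');t=cam('top')
save(s,'scene.png',None,1.5);save(t,'top.png',None,1.5)
print(t['world_from_camera'],s['world_from_camera'],t['intrinsics'],t['k1'])
print(manip.observe())
E
```

```text
[[-0.0333 -0.9792  0.2002  0.4024]
 [-0.9994  0.0331 -0.0048 -0.0122]
 [-0.0019 -0.2003 -0.9797  1.0236]
 [ 0.      0.      0.      1.    ]] [[-0.7176 -0.3074  0.625   0.0694]
 [-0.6965  0.3258 -0.6394  0.5262]
 [-0.0071 -0.8941 -0.4479  0.4668]
 [ 0.      0.      0.      1.    ]] [[426.0349   0.     263.7641]
 [  0.     426.0349 188.4527]
 [  0.       0.       1.    ]] -0.14115772694265105
{'clock': 0.1, 'q': array([ 1.0427,  0.1815,  1.6079, -0.    ,  1.3538, -0.2063]), 'dq': array([ 0.001 , -0.0018, -0.0025, -0.0017,  0.0012, -0.0002]), 'joint_efforts': array([  0.0008, -44.5883, -35.2235,  -0.0001,   0.0042,  -0.    ]), 'tool_pos': array([0.1816, 0.545 , 0.2094]), 'ee_rot': array([-0.5033, -3.1005,  0.0023]), 'ft_force': array([ 0.0513,  0.1345, -0.6539]), 'ft_torque': array([ 0.0277,  0.0016, -0.0195]), 'grasp_force': 0.0, 'grip_width': 0.08544778579771602}
```

View pics/top.png

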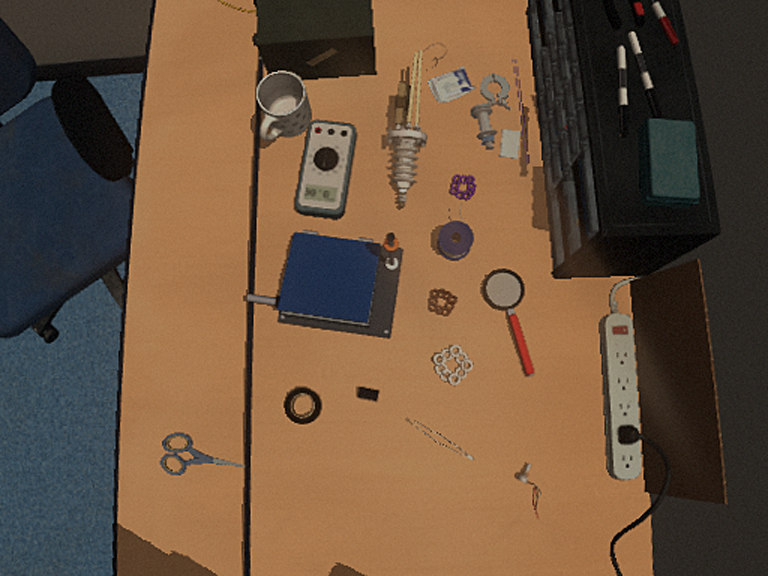

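View pics/scene.png

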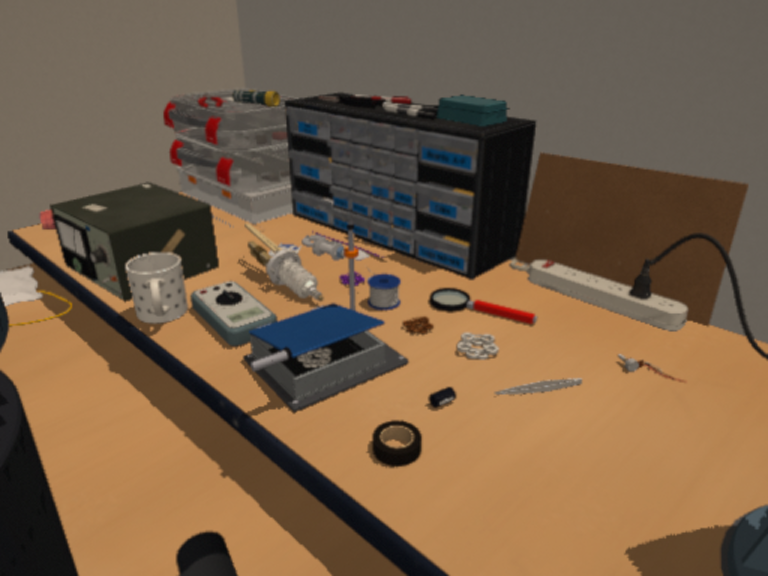

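Candidates (full-res px in the top picture): part = white ring in the box (hidden from the top; scene ~(210,238)). Not it: the larger white ring on the desk (302,243), the brown ring (294,201) and the purple ring (308,125). There is one loupe, with its lens at (335,193), and one blue cover with its pin at (175,199). Next is a close crop to check these.

```bash
python3 - <<'E'
from h import *
s=load('scene');t=load('top')
a=t['pixels'][145:255,155:365];b=s['pixels'][140:280,150:370]
a=cv2.resize(a,(760,398),interpolation=cv2.INTER_CUBIC)
cv2.imwrite('pics/c1.png',a)
cv2.imwrite('pics/c2.png',cv2.resize(b,None,fx=3.6,fy=3.6,interpolation=cv2.INTER_CUBIC))
E
```

```text
(no output)
```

View pics/c1.png

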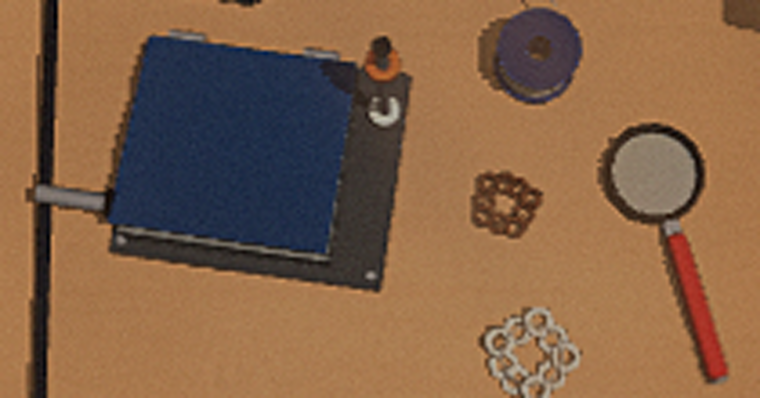

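View pics/c2.png

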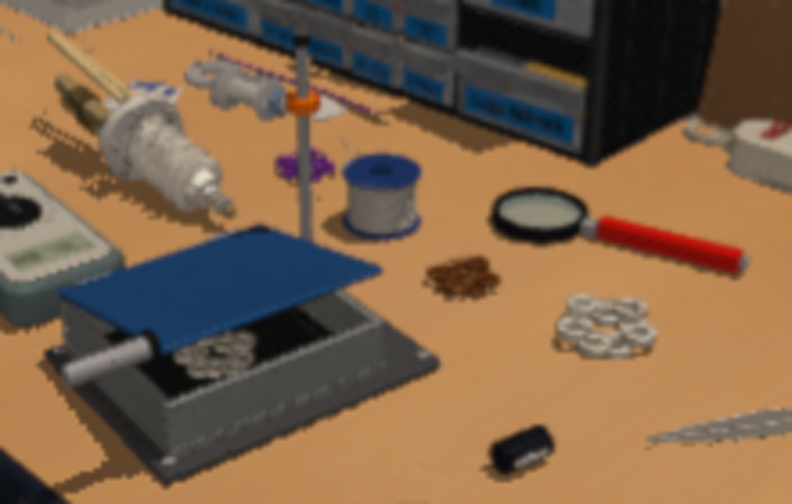

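The crops confirm the choice. The smaller white ring lies inside the box (c2 ~(215,355)), and the bigger one on the desk stays. The loupe's red handle is clear, and the cover stands slightly open with its steel pin on the left. Next I fit the box model to the pixels.

```bash
cat > fit.py <<'E'
from h import *
from scipy.optimize import least_squares
np.set_printoptions(precision=4,suppress=True)
s=load('scene');t=load('top')
C1=lambda u,v:((u+.5)/3.619-.5+155,(v+.5)/3.619-.5+145)
C2=lambda u,v:((u+.5)/3.6-.5+150,(v+.5)/3.6-.5+140)
def hin(x,z,th,y): # cover pt: x dist from hinge, z above
    return [.069-x*np.cos(th)-z*np.sin(th),y,.044+x*np.sin(th)+z*np.cos(th)]
def W(p,X):
    c,n=np.cos(p[2]),np.sin(p[2]);X=np.array(X)
    return np.array([p[0]+c*X[0]-n*X[1],p[1]+n*X[0]+c*X[1],X[2]])
# p: x,y,yaw,theta,plate y-mid, mark z
def obs(p):
    th=p[3];ym=p[4]
    return [
     (t,C1(110,252),[-.075,ym+.0925,.006],1),(t,C1(380,291),[-.075,ym-.0925,.006],1),(t,C1(411,75),[.075,ym-.0925,.006],1),
     (s,C2(165,480),[-.075,ym+.0925,.004],1),(s,C2(438,362),[-.075,ym-.0925,.006],1),
     (t,C1(33,194),hin(.124,.002,th,.118),1),(t,C1(107,203),hin(.124,.002,th,.072),1),
     (s,C2(68,375),hin(.124,.002,th,.118),1),(s,C2(155,347),hin(.124,.002,th,.072),1),
     (t,C1(328,257),hin(.134,.002,th,-.07),1),
     (s,C2(381,270),hin(.134,.002,th,-.07),.7),
     (s,C2(168,410),[-.065,.07,.042],1),(s,C2(380,322),[-.065,-.07,.042],1),
     (t,C1(382,64),[.045,-.09,p[5]],1),(s,C2(303,102),[.045,-.09,p[5]],1),
     (t,C1(380,44),[.045,-.09,.176],.7),(s,C2(303,40),[.045,-.09,.176],.7),(t,C1(384,110),[.045,-.09,.012],.5)]
def res(p): return np.concatenate([w*(proj(c,W(p,X))[0]-uv) for c,uv,X,w in obs(p)])
r=least_squares(res,[.45,.13,0,.15,-.02,.13],loss='soft_l1')
if __name__=='__main__':
    p=r.x;print(p,r.cost)
    for i,(c,uv,X,w) in enumerate(obs(p)): print(i,proj(c,W(p,X))[0]-uv)
    np.save('box.npy',p)
    P=W(p,hin(.124,.002,p[3],.096));print('pin',P,'hinge',W(p,[.069,0,.044]))
    print('pin tri',tri((t,*C1(68,198)),(s,*C2(112,361))))
    print('mark tri',tri((t,*C1(382,64)),(s,*C2(303,102))))
    print('lens tri',tri((t,*C1(654,173)),(s,*C2(541,214))),'hend',tri((t,*C1(716,378)),(s,*C2(742,262))))
    print('hstart',tri((t,*C1(674,228)),(s,*C2(590,227))))
    print('specimen@24mm',atz(s,*C2(217,354),.020))
    for n,a in (('big',(531,353)),('brown',(506,204)),('reel',(539,50))):print(n,atz(t,*C1(*a),.01))
E
python3 fit.py
```

```text
[ 0.6122  0.085  -0.1715  0.215  -0.0119  0.1333] 7.302340795490936
0 [-0.715   0.4176]
1 [0.3079 0.2776]
2 [ 0.2226 -0.0791]
3 [-0.4579  0.8375]
4 [ 1.0103 -0.4061]
5 [0.9456 0.4558]
6 [0.0941 0.7295]
7 [-0.9092  0.618 ]
8 [-2.026  -0.1308]
9 [-0.0345 -1.497 ]
10 [ 0.1904 -0.668 ]
11 [-0.2635 -1.1475]
12 [ 1.2407 -0.7204]
13 [0.2536 0.4527]
14 [-0.524  -0.1067]
15 [0.6101 0.6227]
16 [-1.0288 -1.4733]
17 [0.1738 0.6366]
pin [0.5767 0.1886 0.0724] hinge [0.6801 0.0732 0.044 ]
pin tri (array([0.5762, 0.1878, 0.0737]), [np.float64(2.6125415355623605), np.float64(2.612541535562276)])
mark tri (array([ 0.6413, -0.0116,  0.1332]), [np.float64(1.1232137160725868), np.float64(1.1232137160725608)])
lens tri (array([ 0.5933, -0.1926,  0.0055]), [np.float64(1.4902538677096733), np.float64(1.4902538677095059)]) hend (array([ 0.4541, -0.2244,  0.008 ]), [np.float64(1.3948563064694348), np.float64(1.3948563064693833)])
hstart (array([ 0.5569, -0.2029,  0.0043]), [np.float64(0.12949941482794733), np.float64(0.1294994148277424)])
specimen@24mm [0.6044 0.0945 0.02  ]
big [ 0.4763 -0.1021  0.01  ]
brown [ 0.5761 -0.0903  0.01  ]
reel [ 0.6817 -0.118   0.01  ]
```

The fit is consistent: residuals are about 1 px and the heights match the text. The pin is at (0.577, 0.189, 0.072) with the cover open 0.215 rad, and the mark is at z=0.133. I'll hover above the pin and check with the wrist camera.

Call:
send_rows(
  targets=[
    [[5,-4.5,0,-7,-1],[10,-9,0,-14,-1],[15,-13.5,0,-21,-1],[20,-18,0,-28,-1],[23,-21,0,-35,-1],[26,-23,0,-42,-1],[29,-26,0,-49,-1],[31,-28,0,-56,-1]],
  ],
  grip_force=25,
)

```text
clock: 0.77
tool_pos: [0.4307, 0.3209, 0.21]
ee_rot: [-1.908, -2.496, 0.0]
ft_force: [0.4, 0.5, 0.1]
grip_width: 0.0854
grasp_force: 0.0
```

Call:
send_rows(
  targets=[
    [[3,-3,0,-7,-1],[6,-5,-2,-14,-1],[8.5,-7.6,-4,-21,-1],[8.5,-7.6,-6,-25.4,-1],[8.5,-7.6,-7,-25.4,-1],[8.5,-7.6,-7,-25.4,-1],[8.5,-7.6,-7,-25.4,-1],[8.5,-7.6,-7,-25.4,-1]],
  ],
)

```text
clock: 1.43
tool_pos: [0.5146, 0.2478, 0.1414]
ee_rot: [2.4, 2.027, 0.002]
ft_force: [0.5, 0.4, 0.1]
grip_width: 0.0851
grasp_force: 0.0
```

```bash
python3 - <<'E'
from fit import *
w=cam('wrist');o=manip.observe();print(o['tool_pos'],o['ee_rot'],o['q'])
T=w['world_from_camera'];print(T)
P=W(r.x,hin(.124,.002,r.x[3],.096));print(proj(w,[P,W(r.x,hin(.124,.002,r.x[3],.118)),W(r.x,hin(.124,.002,r.x[3],.072))]))
save(w,'w1.png')
E
```

```text
[0.5149 0.2479 0.1417] [2.3998 2.026  0.0033] [0.2409 0.2411 1.6807 0.0001 1.2175 0.4094]
[[ 0.9857 -0.1596 -0.0541  0.5294]
 [-0.1685 -0.9311 -0.3236  0.3318]
 [ 0.0013  0.3281 -0.9446  0.3055]
 [ 0.      0.      0.      1.    ]]
[[345.7193 252.9986]
 [348.4608 227.3817]
 [342.8209 279.2343]]
```

View pics/w1.png

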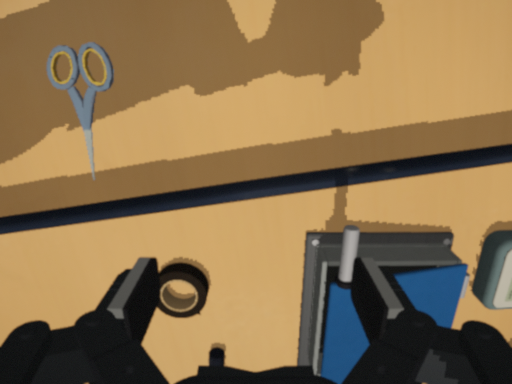

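The picture shows the pin from (351,228) to (345,280), about 2 px (~1 mm) from the prediction, so the fit holds. The rows fell short, so I still need about (+6.3, -5.9, -8.8) cm.

Call:
send_rows(
  targets=[
    [[2.1,-2,0,0,-1],[4.2,-4,0,0,-1],[6.3,-5.9,0,0,-1],[6.3,-5.9,0,0,-1],[6.3,-5.9,-3,0,-1],[6.3,-5.9,-6,0,-0.5],[6.3,-5.9,-8.8,0,-0.3],[6.3,-5.9,-8.8,0,-0.3]],
  ],
)

```text
clock: 2.15
tool_pos: [0.5731, 0.188, 0.0474]
ee_rot: [-2.398, -2.022, 0.011]
ft_force: [-1.1, 1.3, -1.1]
grip_width: 0.0555
grasp_force: 0.0
```

Call:
send_rows(
  targets=[
    [[0,0,0,0,1],[0,0,0,0,1],[0,0,0,0,1],[0,0,0,0,1],[0,0,0,0,1],[0,0,0,0,1],[0,0,0,0,1],[0,0,0,0,1]],
  ],
)

```text
clock: 2.82
tool_pos: [0.5783, 0.1877, 0.0528]
ee_rot: [2.403, 2.022, 0.002]
ft_force: [0.8, 0.0, 1.8]
grip_width: 0.0002
grasp_force: 0.4
```

```bash
python3 - <<'E'
from fit import *
o=manip.observe();print(o['tool_pos'],o['grip_width'],o['grasp_force'],o['ft_force'])
p=r.x;th0=p[3];P0=W(p,hin(.124,.002,th0,.096));print(P0)
for th in list(np.linspace(th0,np.pi/2,17)[1:])+[1.6,1.65]:
    print(round(th,3),np.round((W(p,hin(.124,.002,th,.096))-P0)*100,2))
E
```

```text
[0.5783 0.1877 0.0528] 0.00016035471164494063 0.4445366933941841 [0.7544 0.0123 1.7509]
[0.5767 0.1886 0.0724]
0.3 [ 0.25 -0.04  1.01]
0.384 [ 0.58 -0.1   2.  ]
0.469 [ 0.99 -0.17  2.94]
0.554 [ 1.48 -0.26  3.85]
0.639 [ 2.05 -0.36  4.71]
0.723 [ 2.69 -0.47  5.52]
0.808 [ 3.4  -0.59  6.26]
0.893 [ 4.16 -0.72  6.94]
0.978 [ 4.99 -0.86  7.55]
1.062 [ 5.86 -1.01  8.09]
1.147 [ 6.78 -1.17  8.54]
1.232 [ 7.73 -1.34  8.92]
1.317 [ 8.72 -1.51  9.21]
1.401 [ 9.72 -1.68  9.42]
1.486 [10.75 -1.86  9.53]
1.571 [11.78 -2.04  9.56]
1.6 [12.14 -2.1   9.55]
1.65 [12.75 -2.21  9.5 ]
```

The fingers shut fully, so they missed the pin. I'll look.

```bash
python3 - <<'E'
from h import *
w=cam('wrist');s=cam('scene');t=cam('top')
a=cv2.resize(w['pixels'][150:384,150:450],None,fx=1.3,fy=1.3)
b=cv2.resize(s['pixels'][170:290,130:280],None,fx=2.53,fy=2.53,interpolation=2)
c=cv2.resize(t['pixels'][140:240,155:275],None,fx=3,fy=3,interpolation=2)
im=np.zeros((600,780,3),np.uint8)
im[:a.shape[0],:390]=a;im[:b.shape[0],395:395+b.shape[1]]=b[:,:385];im[304:600,395:755]=c[:296]
cv2.imwrite('pics/m1.png',im)
E
```

```text
(no output)
```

View pics/m1.png

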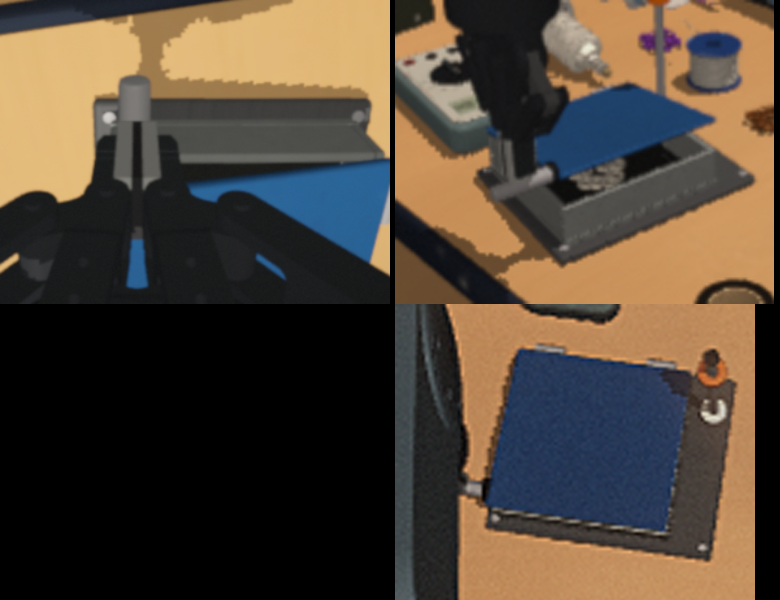

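```bash
python3 - <<'E'
from fit import *
s=load('scene');w=load('wrist');t=load('top');p=r.x
uS=((497-395)/2.53+130,193/2.53+170);bS=((550-395)/2.53+130,176/2.53+170)
uW=(134/1.3+150,84/1.3+150)
print('tip tri',tri((s,*uS),(w,*uW)), uS,bS,uW)
print('base tri',tri((s,*bS),(t,(485-395)/3+155,(490-304)/3+140)))
for th in (0,.05,.1,.15,.2,.25): 
    X=[W(p,hin(.124,.002,th,.118)),W(p,hin(.124,.002,th,.072)),W(p,hin(.134,.002,th,-.07))]
    print(th,X[0],*[q.round(1).tolist() for q in (proj(s,X),proj(w,X[:1]),proj(t,X[1:]))])
o=manip.observe();R=cv2.Rodrigues(o['ee_rot'])[0];print(R,proj(w,[o['tool_pos'],o['tool_pos']-.019*R[:,2]]),proj(s,[o['tool_pos']]))
print('corner obs scene',((715-395)/2.53+130,121/2.53+170),'top',((667-395)/3+155,(532-304)/3+140))
E
```

```text
tip tri (array([0.581 , 0.2061, 0.0653]), [np.float64(1.1894171236416549), np.float64(1.1894171236416708)]) (170.31620553359684, 246.28458498023716) (191.26482213438737, 239.56521739130437) (253.0769230769231, 214.6153846153846)
base tri (array([0.5726, 0.1646, 0.0643]), [np.float64(0.24956541679416605), np.float64(0.24956541679422492)])
0 [0.5781 0.2107 0.046 ] [[169.6, 257.3], [192.3, 248.5], [256.4, 226.7]] [[246.1, 195.6]] [[186.2, 204.4], [245.6, 217.0]]
0.05 [0.5782 0.2107 0.0522] [[169.3, 254.5], [192.1, 245.7], [256.4, 223.8]] [[246.0, 199.7]] [[185.7, 203.9], [245.5, 216.6]]
0.1 [0.5785 0.2106 0.0584] [[168.9, 251.5], [191.7, 242.8], [256.3, 220.9]] [[246.4, 204.2]] [[185.3, 203.3], [245.4, 216.0]]
0.15 [0.5792 0.2105 0.0645] [[168.4, 248.5], [191.3, 239.8], [256.1, 217.9]] [[247.5, 208.8]] [[184.8, 202.6], [245.3, 215.3]]
0.2 [0.5801 0.2103 0.0706] [[167.8, 245.4], [190.8, 236.8], [255.8, 214.9]] [[249.4, 213.8]] [[184.4, 201.7], [245.3, 214.4]]
0.25 [0.5814 0.2101 0.0766] [[167.2, 242.2], [190.3, 233.7], [255.4, 211.8]] [[252.1, 219.1]] [[184.0, 200.7], [245.2, 213.4]]
[[ 0.171   0.9853  0.0009]
 [ 0.9853 -0.171   0.0001]
 [ 0.0002  0.0009 -1.    ]] [[253.7277 239.4479]
 [253.6057 257.6249]] [[179.7524 248.9188]]
corner obs scene (256.4822134387352, 217.82608695652175) top (245.66666666666669, 216.0)
```

```bash
python3 - <<'E'
from h import *
w=load('wrist');s=load('scene');o=manip.observe()
T=o['tool_pos']
def crop(c,x0,y0,x1,y1,f):
    im=cv2.resize(c['pixels'][y0:y1,x0:x1],None,fx=f,fy=f,interpolation=cv2.INTER_CUBIC)
    for X,col in ((T,(0,255,255)),(T+[0,0,.019],(0,255,0))):
        u=proj(c,X)[0];q=(int((u[0]+.5-x0)*f),int((u[1]+.5-y0)*f))
        cv2.circle(im,q,3,col,1)
    return im
a=crop(w,210,200,300,300,4.3);b=crop(s,150,180,220,266,5.3)
im=np.zeros((470,790,3),np.uint8);im[:a.shape[0],:a.shape[1]]=a;im[:b.shape[0],400:400+b.shape[1]]=b
cv2.imwrite('pics/m2.png',im)
E
```

```text
(no output)
```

View pics/m2.png

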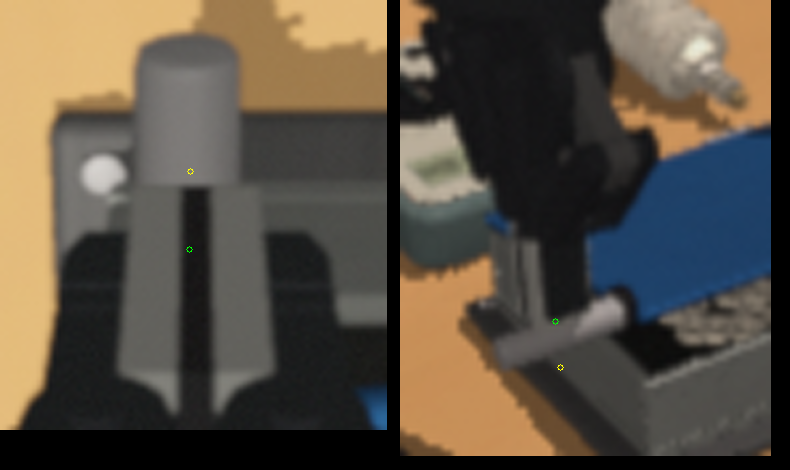

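The fingertips are standing on top of the pin. Both views put the real tips about 17–19 mm above the reported TCP, and the pin was squeezed a few mm downward (cover now ~0.17 rad). I'll rise, open, and take the pin about 17 mm deeper, which is still well above the desk.

Call:
send_rows(
  targets=[
    [[0,0,2,0,1],[0,0,4,0,-0.4],[-0.2,0,4,0,-0.4],[-0.2,0,4,0,-0.4],[-0.2,0,4,0,-0.4],[-0.2,0,1.5,0,-0.4],[-0.2,0,-0.5,0,-0.4],[-0.2,0,-1.7,0,-0.4]],
  ],
)

```text
clock: 3.63
tool_pos: [0.5732, 0.1872, 0.0316]
ee_rot: [-2.402, -2.021, 0.007]
ft_force: [-0.3, -0.9, 0.0]
grip_width: 0.0597
grasp_force: 0.0
```

Call:
send_rows(
  targets=[
    [[0,0,0,0,-0.4],[0,0,0,0,1],[0,0,0,0,1],[0,0,0,0,1],[0,0,0,0,1],[0,0,0,0,1],[0,0,0,0,1],[0,0,0,0,1]],
  ],
)

```text
clock: 4.3
tool_pos: [0.5771, 0.1877, 0.0362]
ee_rot: [2.403, 2.021, 0.004]
ft_force: [4.2, 0.4, 0.3]
grip_width: 0.0109
grasp_force: 26.1
```

The pin is gripped (opening 10.9 mm, 26 N). Next I compute the arc from the current angle.

```bash
python3 - <<'E'
from fit import *
p=r.x;th0=.16;P0=W(p,hin(.124,.002,th0,.096));a=np.linspace(th0,np.pi/2,17)
X=np.array([(W(p,hin(.124,.002,t,.096))-P0)*100 for t in a]);print(P0,manip.observe()['tool_pos'])
print(X[1:9].round(1).tolist());print((X[9:]-X[8]).round(1).tolist())
E
```

```text
[0.5756 0.1888 0.0657] [0.5771 0.1877 0.0362]
[[0.2, -0.0, 1.1], [0.5, -0.1, 2.1], [0.9, -0.2, 3.1], [1.3, -0.2, 4.1], [1.9, -0.3, 5.0], [2.5, -0.4, 5.9], [3.2, -0.6, 6.7], [4.0, -0.7, 7.4]]
[[0.8, -0.1, 0.7], [1.7, -0.3, 1.2], [2.7, -0.5, 1.7], [3.7, -0.6, 2.1], [4.7, -0.8, 2.5], [5.7, -1.0, 2.7], [6.8, -1.2, 2.8], [7.9, -1.4, 2.8]]
```

Call:
send_rows(
  targets=[
    [[0.2,0,1.1,0,1],[0.5,-0.1,2.1,0,1],[0.9,-0.2,3.1,0,1],[1.3,-0.2,4.1,0,1],[1.9,-0.3,5.0,0,1],[2.5,-0.4,5.9,0,1],[3.2,-0.6,6.7,0,1],[4.0,-0.7,7.4,0,1]],
  ],
)

```text
clock: 4.97
tool_pos: [0.6148, 0.1809, 0.108]
ee_rot: [-2.402, -2.021, 0.002]
ft_force: [1.1, 1.1, -7.4]
grip_width: 0.0106
grasp_force: 24.7
```

Call:
send_rows(
  targets=[
    [[0,0,0,0,1],[0.8,-0.1,0.7,0,1],[1.7,-0.3,1.2,0,1],[2.7,-0.5,1.7,0,1],[3.7,-0.6,2.1,0,1],[4.7,-0.8,2.5,0,1],[5.7,-1.0,2.7,0,1],[5.7,-1.0,2.7,0,1]],
  ],
)

```text
clock: 5.63
tool_pos: [0.6734, 0.1707, 0.1376]
ee_rot: [2.404, 2.023, 0.001]
ft_force: [-0.2, 0.7, 7.9]
grip_width: 0.0107
grasp_force: 26.2
```

```bash
python3 - <<'E'
from fit import *
p=r.x;o=manip.observe();print(o['tool_pos'],o['ft_force'],o['grip_width'],o['grasp_force'])
s=cam('scene');t=cam('top')
for th in (1.3,1.4,1.5,1.57):
    X=[W(p,hin(d,.002,th,-.07)) for d in (.134,.0)]+[W(p,hin(.134,.002,th,.07))]
    print(th,proj(s,X).round(1).tolist(),proj(t,X).round(1).tolist(),W(p,hin(.124,.002,th,.096)))
a=cv2.resize(s['pixels'][110:290,120:320],None,fx=2.2,fy=2.2,interpolation=2)
b=cv2.resize(t['pixels'][100:250,155:275],None,fx=2.6,fy=2.6,interpolation=2)
im=np.zeros((400,760,3),np.uint8);im[:a.shape[0],:440]=a;im[:b.shape[0],445:445+b.shape[1]]=b
cv2.imwrite('pics/m3.png',im)
E
```

```text
[0.6734 0.1707 0.1376] [-0.1601  0.7376  7.9371] 0.010746184796310237 26.224500238895416
1.3 [[228.5, 154.3], [221.6, 202.8], [166.2, 170.5]] [[249.7, 162.8], [253.8, 162.5], [183.3, 154.0]] [0.6619 0.1738 0.164 ]
1.4 [[225.0, 151.2], [221.6, 202.9], [163.0, 166.9]] [[250.6, 156.4], [253.8, 162.5], [184.2, 147.7]] [0.6738 0.1718 0.1665]
1.5 [[221.6, 148.8], [221.6, 203.0], [159.9, 164.1]] [[251.5, 150.1], [253.8, 162.5], [185.2, 141.5]] [0.6859 0.1697 0.1678]
1.57 [[219.2, 147.5], [221.6, 203.0], [157.9, 162.5]] [[252.2, 145.8], [253.8, 162.5], [186.0, 137.2]] [0.6945 0.1682 0.168 ]
```

View pics/m3.png

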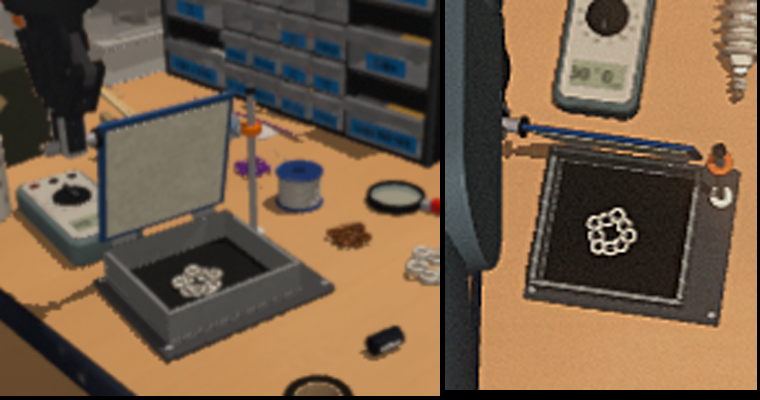

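Cover at ~1.39 rad and the pin is still held. The ring part is visible in the box at top px (235,189). I'll finish the last part of the arc.

Call:
send_rows(
  targets=[
    [[0.5,-0.1,0.2,0,1],[1.0,-0.2,0.2,0,1],[1.6,-0.3,0.3,0,1],[2.1,-0.4,0.3,0,1],[2.1,-0.4,0.3,0,1],[2.1,-0.4,0.3,0,1],[2.1,-0.4,0.3,0,1],[2.1,-0.4,0.3,0,1]],
  ],
)

```text
clock: 6.4
tool_pos: [0.6945, 0.1669, 0.1398]
ee_rot: [2.403, 2.022, 0.003]
ft_force: [1.6, 3.0, 5.8]
grip_width: 0.0105
grasp_force: 26.0
```

```bash
python3 - <<'E'
from fit import *
p=r.x;o=manip.observe();print(o['tool_pos'],o['ft_force'],o['grip_width'],o['grasp_force'])
s=cam('scene');t=cam('top')
im=s['pixels'].astype(int)
# blue top rim of the cover: blue-dominant pixels in both pictures
for n,c,(x0,y0,x1,y1) in (('s',s,(150,125,240,210)),('t',t,(180,125,260,175))):
    I=c['pixels'].astype(int)[y0:y1,x0:x1];m=(I[...,0]>I[...,2]+25)&(I[...,0]>50)
    ys,xs=np.nonzero(m);k=np.argmax(xs)
    print(n,len(xs),'right end',xs.max()+x0,ys[xs>=xs.max()-1].mean()+y0,ys[xs>=xs.max()-1].min()+y0,'left',xs.min()+x0,ys[xs<=xs.min()+1].mean()+y0)
    if n=='t':
        for u in (195,210,225,240): q=ys[xs+x0==u]+y0; print(u,q.min() if len(q) else None,q.max() if len(q) else None)
for th in (1.45,1.5,1.57,1.65):
    X=[W(p,hin(.134,z,th,y)) for z in (-.0005,.0045) for y in (-.07,.07)]
    print(th,proj(s,X).round(1).tolist(),proj(t,X).round(1).tolist())
# specimen
I=t['pixels'].astype(int)[165:215,200:262];m=I.min(2)>110
n,l,st,ce=cv2.connectedComponentsWithStats(cv2.dilate(m.astype(np.uint8),np.ones((3,3))))
for i in range(1,n):
    if st[i,4]>60: print(st[i],ce[i]+[200,165],atz(t,*(ce[i]+[200,165]),.020))
E
```

```text
[0.6945 0.1669 0.1398] [1.6338 2.9855 5.7931] 0.010450510192816212 26.04361742734909
s 572 right end 239 145.56521739130434 136 left 159 162.66666666666666
t 113 right end 251 145.66666666666666 145 left 186 137.33333333333334
195 138 139
210 140 140
225 142 142
240 144 144
1.45 [[222.7, 149.7], [160.9, 165.2], [223.9, 150.1], [162.0, 165.7]] [[251.2, 152.2], [184.9, 143.5], [250.9, 154.4], [184.5, 145.7]]
1.5 [[220.9, 148.6], [159.4, 163.8], [222.2, 149.1], [160.5, 164.4]] [[251.7, 149.0], [185.4, 140.4], [251.3, 151.2], [185.0, 142.6]]
1.57 [[218.6, 147.2], [157.3, 162.1], [219.8, 147.8], [158.4, 162.9]] [[252.3, 144.7], [186.2, 136.1], [252.0, 146.9], [185.8, 138.3]]
1.65 [[215.9, 146.0], [155.0, 160.6], [217.2, 146.8], [156.1, 161.6]] [[253.1, 139.8], [187.2, 131.3], [252.7, 142.2], [186.8, 133.6]]
[ 43   6  10  44 152] [247.7566 193.1118] [0.5974 0.0216 0.02  ]
[  8  14  22  20 319] [218.2288 188.9592] [0.6099 0.0925 0.02  ]
[  0  43  38   7 122] [216.5164 211.7295] [0.5547 0.0973 0.02  ]
```

The cover stands at 1.57 rad: the rim in the top view matches the prediction within 1 px. The part's centre is ≈ (0.610, 0.0925). I'll release, rise, and move over the loupe grip point at (0.5104, -0.2115), turning -67°.

Call:
send_rows(
  targets=[
    [[0,0,0,0,-0.3],[0,0,0,0,-0.3],[0,0,0,0,-0.3],[0,0,0,0,-0.3],[0,0,2,0,-0.3],[0,0,5,0,-0.3],[0,0,8,0,-0.3],[0,0,10,0,-0.3]],
  ],
)

```text
clock: 7.17
tool_pos: [0.6944, 0.1664, 0.2421]
ee_rot: [2.403, 2.021, 0.003]
ft_force: [-0.1, 0.3, 1.2]
grip_width: 0.0556
grasp_force: 0.0
```

Call:
send_rows(
  targets=[
    [[-1.5,-3,0,-6,-0.3],[-3,-6,0,-12,-0.3],[-4.5,-9,0,-18,-0.3],[-6,-12,0,-24,-0.3],[-7.5,-15,0,-30,-0.3],[-9,-18,0,-36,-0.3],[-10.5,-21,0,-42,-0.3],[-12,-24,0,-48,-0.3]],
  ],
)

```text
clock: 7.83
tool_pos: [0.5726, -0.0748, 0.239]
ee_rot: [3.021, 0.862, -0.0]
ft_force: [0.3, -0.8, -0.1]
grip_width: 0.0554
grasp_force: 0.0
```

```bash
python3 - <<'E'
from fit import *
o=manip.observe();print(o['tool_pos'],o['ft_force'],o['q'],o['grip_width']);R=cv2.Rodrigues(o['ee_rot'])[0];print('tool y deg',np.degrees(np.arctan2(R[1,1],R[0,1])))
t=cam('top')
I=t['pixels'].astype(int)[100:200,170:275];m=(I[...,0]>I[...,2]+25)&(I[...,0]>50);ys,xs=np.nonzero(m)
for u in (190,200,210,225,240,250): q=ys[xs+170==u]+100; print(u,q.tolist())
E
```

```text
[ 0.5726 -0.0748  0.239 ] [ 0.3153 -0.8462 -0.0542] [-0.3351  0.1631  1.5685 -0.0003  1.4101  0.6795] 0.05539265873449817
tool y deg -58.133255472107265
190 [138]
200 [138, 139]
210 []
225 []
240 []
250 []
```

Call:
send_rows(
  targets=[
    [[-2,-4,0,-6,-0.3],[-4,-8,0,-12,-0.3],[-6.2,-12,-3,-19,-0.3],[-6.2,-13.7,-6,-19,-0.3],[-6.2,-13.7,-9,-19,-0.3],[-6.2,-13.7,-12,-19,-0.3],[-6.2,-13.7,-14,-19,-0.3],[-6.2,-13.7,-14,-19,-0.3]],
  ],
)

```text
clock: 8.55
tool_pos: [0.5081, -0.2086, 0.094]
ee_rot: [-3.115, -0.358, 0.011]
ft_force: [-1.4, -0.4, -0.7]
grip_width: 0.0554
grasp_force: 0.0
```

```bash
cat > red.py <<'E'
from fit import *
def redmask(c):
    I=c['pixels'].astype(int);m=((I[...,2]>90)&(I[...,1]<60)&(I[...,0]<60)).astype(np.uint8)
    n,l,st,ce=cv2.connectedComponentsWithStats(m);return n,l,st,ce
if __name__=='__main__':
    o=manip.observe();print(o['tool_pos'],o['ft_force']);R=cv2.Rodrigues(o['ee_rot'])[0];print('tool y',np.degrees(np.arctan2(R[1,1],R[0,1])))
    for nme in ('wrist','top','scene'):
        c=cam(nme);n,l,st,ce=redmask(c)
        for i in range(1,n):
            if st[i,4]>80:
                P=np.argwhere(l==i)[:,::-1].astype(float);W_=np.array([atz(c,*q,.014)[:2] for q in P]);g=W_.mean(0);u,sv,v=np.linalg.svd(W_-g);v=v[0]*np.sign(v[0,0]);pr=(W_-g)@v
                print(nme,st[i].tolist(),ce[i].round(1),'world ctr',g,'ang',np.degrees(np.arctan2(v[1],v[0])),'ends',g+v*pr.min(),g+v*pr.max())
E
python3 red.py
```

```text
[ 0.5081 -0.2086  0.094 ] [-1.3874 -0.4344 -0.706 ]
tool y -76.87550258607648
wrist [252, 131, 19, 123, 2119] [260.9 190.4] world ctr [ 0.5075 -0.2123] ang 13.597022870155767 ends [ 0.4561 -0.2247] [ 0.5523 -0.2015]
wrist [453, 225, 33, 21, 335] [468.1 234.2] world ctr [ 0.5102 -0.3859] ang 88.79899875504722 ends [ 0.5099 -0.4007] [ 0.5105 -0.3735]
scene [137, 78, 10, 18, 137] [141.  86.] world ctr [ 2.064  -0.6599] ang -33.435598712660365 ends [ 1.8665 -0.5295] [ 2.2621 -0.7907]
scene [113, 93, 10, 17, 87] [116.9 101. ] world ctr [ 1.8419 -0.3883] ang -30.14405457974382 ends [ 1.7022 -0.3072] [ 1.9938 -0.4765]
scene [144, 105, 12, 18, 150] [148.8 113.1] world ctr [ 1.5467 -0.3726] ang -34.13362370299059 ends [ 1.4287 -0.2926] [ 1.6637 -0.4519]
scene [316, 201, 40, 15, 267] [335.4 207.8] world ctr [ 0.4946 -0.2021] ang 12.134598628673048 ends [ 0.4468 -0.2124] [ 0.5459 -0.1911]
```

Call:
send_rows(
  targets=[
    [[0.1,0,-2,0,-0.3],[0.1,0,-4,0,-0.3],[0.1,0,-5,0,-0.3],[0.1,0,-5,0,-0.3],[0.1,0,-5,0,-0.3],[0.1,0,-5,0,-0.3],[0.1,0,-5,0,-0.3],[0.1,0,-5,0,-0.3]],
  ],
)

```text
clock: 9.37
tool_pos: [0.5135, -0.2109, 0.0505]
ee_rot: [3.119, 0.36, 0.003]
ft_force: [0.3, 0.1, 0.2]
grip_width: 0.0555
grasp_force: 0.0
```

```bash
python3 red.py | grep -v scene
```

```text
[ 0.5135 -0.2109  0.0505] [0.2577 0.0825 0.2304]
tool y -76.83030780065363
wrist [245, 151, 22, 141, 2837] [255.6 218.7] world ctr [ 0.5086 -0.212 ] ang 13.442642373029196 ends [ 0.4562 -0.2245] [ 0.5528 -0.2015]
wrist [479, 261, 33, 24, 430] [496.  271.5] world ctr [ 0.5075 -0.3888] ang 80.0333951397821 ends [ 0.5044 -0.4067] [ 0.5097 -0.3764]
```

The handle is centred between the fingers: axis 13.4°, and tool y is perpendicular to it. I'll descend cautiously and test-close. By the text the tips would be just above the desk; if they are short, as seen at the pin, they will close above the handle.

Call:
send_rows(
  targets=[
    [[0,0,-1,0,-0.3],[0,0,-2,0,-0.3],[0,0,-3,0,-0.3],[0,0,-3.7,0,-0.3],[0,0,-4.3,0,-0.3],[0,0,-4.3,0,-0.3],[0,0,-4.3,0,-0.3],[0,0,-4.3,0,-0.3]],
  ],
  grip_force=30,
)

```text
clock: 10.18
tool_pos: [0.5129, -0.2105, 0.0063]
ee_rot: [3.121, 0.36, 0.0]
ft_force: [0.0, 0.3, 0.1]
grip_width: 0.0553
grasp_force: 0.0
```

Call:
send_rows(
  targets=[
    [[0,0,0,0,1],[0,0,0,0,1],[0,0,0,0,1],[0,0,0,0,1],[0,0,0,0,1],[0,0,0,0,1],[0,0,0,0,1],[0,0,0,0,1]],
  ],
)

```text
clock: 10.85
tool_pos: [0.5127, -0.2104, 0.0062]
ee_rot: [3.121, 0.36, 0.0]
ft_force: [0.2, 0.0, 0.1]
grip_width: 0.0
grasp_force: 0.0
```

It closed freely above the handle (no force), confirming the tips are ≥10 mm short of the reported TCP. I'll open, go 17 mm lower, and close again while watching the force.

Call:
send_rows(
  targets=[
    [[0,0,0,0,-0.3],[0,0,0,0,-0.3],[0,0,0,0,-0.3],[0,0,0,0,-0.3],[0,0,0,0,-0.3],[0,0,-0.6,0,-0.3],[0,0,-1.2,0,-0.3],[0,0,-1.7,0,-0.3]],
  ],
)

```text
clock: 11.52
tool_pos: [0.5123, -0.2102, -0.0117]
ee_rot: [-3.12, -0.36, 0.001]
ft_force: [-0.1, 0.3, 1.0]
grip_width: 0.0557
grasp_force: 0.0
```

Call:
send_rows(
  targets=[
    [[0,0,0,0,-0.3],[0,0,0,0,0],[0,0,0,0,0.3],[0,0,0,0,0.5],[0,0,0,0,1],[0,0,0,0,1],[0,0,0,0,1],[0,0,0,0,1]],
  ],
)

```text
clock: 12.18
tool_pos: [0.513, -0.2106, -0.0105]
ee_rot: [3.12, 0.36, 0.001]
ft_force: [-0.7, 0.1, 2.2]
grip_width: 0.013
grasp_force: 30.9
```

Gripped the handle (13 mm). I'll firm up the grip, lift slowly, and draw back in x to clear the post later.

Call:
send_rows(
  targets=[
    [[0,0,0,0,1],[0,0,0,0,1],[0,0,0.5,0,1],[0,0,1.5,0,1],[0,0,3,0,1],[0,0,5,0,1],[0,0,7,0,1],[0,0,9,0,1]],
  ],
  grip_force=70,
)

```text
clock: 12.85
tool_pos: [0.5123, -0.2101, 0.0804]
ee_rot: [-3.12, -0.36, 0.001]
ft_force: [0.5, -0.1, -0.8]
grip_width: 0.0112
grasp_force: 68.5
```

Call:
send_rows(
  targets=[
    [[-1,0,2,0,1],[-2,1,3.7,0,1],[-3.5,2,3.7,0,1],[-5,3,3.7,0,1],[-5.5,4,3.7,0,1],[-5.5,5,3.7,0,1],[-5.5,5,3.7,0,1],[-5.5,5,3.7,0,1]],
  ],
)

```text
clock: 13.52
tool_pos: [0.4584, -0.1601, 0.1164]
ee_rot: [3.12, 0.362, 0.001]
ft_force: [0.4, 0.2, -0.6]
grip_width: 0.011
grasp_force: 68.5
```

```bash
python3 - <<'E'
from red import *
o=manip.observe();print(o['tool_pos'],o['ft_force'],o['grip_width'],o['grasp_force'])
w=cam('wrist');s=cam('scene');t=cam('top')
for n,c in (('w',w),('s',s),('t',t)):
    k,l,st,ce=redmask(c)
    for i in range(1,k):
        if st[i,4]>60:
            P=np.argwhere(l==i)[:,::-1].astype(np.float32);r=cv2.minAreaRect(P);print(n,st[i].tolist(),r)
a=cv2.resize(s['pixels'][90:320,180:440],None,fx=1.6,fy=1.6,interpolation=2)
b=cv2.resize(t['pixels'][100:260,155:365],None,fx=1.7,fy=1.7,interpolation=2)
im=np.zeros((560,790,3),np.uint8);im[:a.shape[0],:a.shape[1]]=a;im[:b.shape[0],420:420+b.shape[1]]=b[:,:370]
c=cv2.resize(w['pixels'],None,fx=.72,fy=.72);im[280:280+c.shape[0],420:420+c.shape[1]]=c[:280,:370]
cv2.imwrite('pics/m4.png',im)
E
```

```text
[ 0.4584 -0.1601  0.1164] [ 0.4342  0.1932 -0.6265] 0.010994626891475203 68.54421257972717
w [240, 180, 31, 180, 4700] ((255.0, 269.5), (30.0, 179.0), 0.0)
s [109, 68, 8, 17, 77] ((112.23822021484375, 75.90293884277344), (6.749292373657227, 15.876175880432129), 4.39870548248291)
s [137, 78, 10, 18, 137] ((140.81443786621094, 86.14192199707031), (8.656722068786621, 17.51169204711914), 7.594643592834473)
s [113, 93, 10, 17, 87] ((117.124267578125, 100.94219970703125), (8.135059356689453, 15.661890983581543), 8.746162414550781)
s [144, 105, 12, 19, 151] ((148.55471801757812, 113.54150390625), (10.25872802734375, 17.323122024536133), 10.619654655456543)
s [326, 165, 49, 15, 324] ((349.7073669433594, 171.20700073242188), (48.49261474609375, 8.842439651489258), 9.727579116821289)
t [335, 258, 11, 16, 95] ((340.45001220703125, 264.8500061035156), (16.443843841552734, 6.640782833099365), 71.56504821777344)
```

View pics/m4.png

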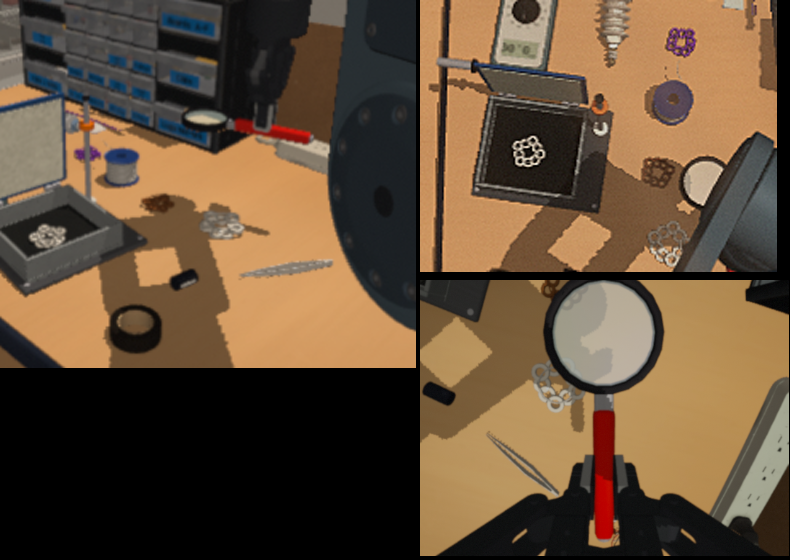

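The lens is held and looks about level. The cover is upright and the part is open to view. Now I measure the lens and handle end from the views, to check level and height.

```bash
cat > lens.py <<'E'
from red import *
from scipy.optimize import least_squares
def ring(c,g,rad):
    # dark outer frame contour near guess g, ellipse centre (outer edge)
    I=c['pixels'].astype(np.uint8);u,v=int(g[0]),int(g[1]);m=np.zeros(I.shape[:2],np.uint8)
    d=(I.max(2)<45).astype(np.uint8);roi=np.zeros_like(d);cv2.circle(roi,(u,v),rad,1,-1);d&=roi
    # glass = largest non-dark blob enclosing the guess
    n,l,st,ce=cv2.connectedComponentsWithStats((1-d)&roi,connectivity=4)
    i=l[v,u];cs,_=cv2.findContours((l==i).astype(np.uint8),cv2.RETR_EXTERNAL,cv2.CHAIN_APPROX_NONE)
    k=max(cs,key=len);return cv2.fitEllipse(cv2.convexHull(k)),st[i].tolist()
def measure():
    o=manip.observe();T=o['tool_pos'];g=T+[.0803,.018,.0165]
    g=T+np.array([.0803,.018,.0165])
    w=cam('wrist');s=cam('scene');t=cam('top');out={}
    for n,c in (('wrist',w),('scene',s),('top',t)):
        q=proj(c,g)[0];f=np.asarray(c['intrinsics'])[0,0];z=(np.linalg.inv(c['world_from_camera'])@np.r_[g,1])[2]
        e,st=ring(c,q,int(f*.040/z));out[n]=(c,e);print(n,'pred',q.round(1),'ell',np.round(e[0],1),np.round(e[1],1),round(e[2],1),st,'expect glass px',round(f*.06/z,1))
    print('TCP',T,'pred lens',g)
    for ns in (('wrist','scene'),('wrist','top'),('scene','top'),('wrist','scene','top')):
        print(ns,*tri(*[(out[n][0],*out[n][1][0]) for n in ns]))
    return out
if __name__=='__main__': measure()
E
python3 lens.py
python3 - <<'E'
from red import *
for n in ('wrist','scene'):
    c=load(n);k,l,st,ce=redmask(c);i=[i for i in range(1,k) if st[i,4]>200][-1]
    P=np.argwhere(l==i)[:,::-1];d=P[:,0] if n=='scene' else P[:,1]
    for e in (d.max(),d.min()): print(n,P[abs(d-e)<=1].mean(0))
s=load('scene');w=load('wrist');o=manip.observe();T=o['tool_pos'];off=np.array([.0803,.018,.0165])
u=np.array([.9727,.2323,0])
for a in (0.143,.043): print(a,T+off-a*u+[0,0,.008-.006],[proj(c,T+off-a*u+[0,0,.002])[0].round(1) for c in (w,s)])
E
```

```text
wrist pred [257.9  80.1] ell [254.8  73.5] [142.4 147.5] 179.3 [184, 0, 143, 147, 16474] expect glass px 146.0
scene pred [308.2 163.6] ell [308.5 163. ] [ 9.9 26.5] 92.9 [295, 158, 27, 11, 212] expect glass px 27.1
top pred [323.9 207.6] ell [323. 207.] [35.6 35.7] 84.6 [305, 189, 37, 36, 919] expect glass px 28.4
TCP [ 0.4583 -0.1608  0.1162] pred lens [ 0.5386 -0.1428  0.1327]
('wrist', 'scene') [ 0.5394 -0.142   0.134 ] [np.float64(1.7764728115902788), np.float64(1.7764728115904165)]
('wrist', 'top') [ 0.5407 -0.1411  0.13  ] [np.float64(0.2147530882018977), np.float64(0.21475308820173997)]
('scene', 'top') [ 0.5386 -0.1414  0.1345] [np.float64(1.4599405960830434), np.float64(1.4599405960830485)]
('wrist', 'scene', 'top') [ 0.5395 -0.1414  0.1341] [np.float64(1.4389106489958352), np.float64(2.1641091684120974), np.float64(0.8691842001326255)]
wrist [255.2903 358.4194]
wrist [254.9048 180.9048]
scene [373.3333 172.5   ]
scene [327.5385 168.2308]
0.143 [ 0.3991 -0.176   0.1345] [array([258.4, 353.5]), array([373.8, 176. ])]
0.043 [ 0.4964 -0.1527  0.1345] [array([257.9, 181.1]), array([326.9, 166.6])]
```

```bash
cat > pose.py <<'E'
from lens import *
from scipy.spatial.transform import Rotation as Ro
def mom(m):
    M=cv2.moments(m.astype(np.float32));a=.5*np.arctan2(2*M['mu11'],M['mu20']-M['mu02']);return np.array([M['m10']/M['m00'],M['m01']/M['m00']]),a,M['m00']
def red(c):
    I=c['pixels'].astype(int);m=((I[...,2]>45)&(I[...,2]>2.6*I[...,1])&(I[...,2]>2.6*I[...,0])).astype(np.uint8);return m
def hull(c,pose,S=8):
    B=np.array([[x,y,z] for x in (-.043,-.143) for y in (-.007,.007) for z in (0,.016)])
    q=proj(c,pose[:3]+Ro.from_euler('ZY',pose[3:5]).apply(B-[0,0,.006]));return q
def hm(c,pose,S=8):
    q=hull(c,pose);o=q.min(0)-2;h=cv2.convexHull(((q-o)*S).astype(np.float32)).astype(np.int32)
    m=np.zeros((int((np.ptp(q[:,1])+4)*S),int((np.ptp(q[:,0])+4)*S)),np.uint8);cv2.fillConvexPoly(m,h,1)
    ce,a,A=mom(m);return ce/S+o,a,A/S/S
def run(out,yaw):
    s=out['scene'][0];w=out['wrist'][0];rm=red(s);pred=np.r_[tri(*[(c,*e[0]) for c,e in out.values()])[0],yaw,0]
    q=hull(s,pred);b=np.r_[q.min(0)-12,q.max(0)+12].astype(int);roi=np.zeros_like(rm);roi[b[1]:b[3],b[0]:b[2]]=rm[b[1]:b[3],b[0]:b[2]]
    n,l,st,ce=cv2.connectedComponentsWithStats(roi);i=1+np.argmax(st[1:,4]);print('scene red',st[i].tolist());oc,oa,oA=mom(l==i)
    rw=red(w);n,l,st,ce=cv2.connectedComponentsWithStats(rw);i=1+np.argmax(st[1:,4]);top,bot=st[i,1]-.5,st[i,1]+st[i,3]-.5;uc=ce[i][0]
    def res(p):
        R=[]
        for n,(c,e) in out.items(): R+=list((proj(c,p[:3])[0]-e[0])*(.3 if n=='wrist' else 1))
        ce,a,A=hm(s,p);R+=list(ce-oc)+[(a-oa)*40]
        h=hull(w,p);R+=[(h[:,1].min()-top)*.3,(h[:,1].max()-bot)*.3,(h[:,0].mean()-uc)*.3];return np.array(R)
    r=least_squares(res,pred,diff_step=1e-3,x_scale=[.01,.01,.01,.1,.1]);ce,a,A=hm(s,r.x)
    print('pose',r.x[:3],'yaw,pitch deg',np.degrees(r.x[3:]),'(pitch>0: lens end low)');print('res',r.fun.round(2),'angle obs/mod',np.degrees([oa,a]),'area',oA,A)
    print('model slope vs pitch',[np.degrees(hm(s,np.r_[r.x[:4],x])[1]).round(2) for x in np.radians([-4,-2,0,2,4])])
    return r.x
if __name__=='__main__': run(measure(),np.radians(13.3))
E
python3 pose.py | grep -v "^('"
```

```text
wrist pred [257.8  80.1] ell [254.7  73.5] [142.3 147.6] 179.2 [184, 0, 143, 148, 16475] expect glass px 146.1
scene pred [308.3 163.7] ell [306.  167.1] [25.5 35. ] 116.3 [290, 156, 32, 26, 424] expect glass px 27.1
top pred [323.9 207.8] ell [323. 207.] [35.7 35.7] 165.4 [305, 189, 37, 37, 916] expect glass px 28.4
TCP [ 0.4579 -0.1608  0.116 ] pred lens [ 0.5382 -0.1428  0.1325]
scene red [327, 164, 48, 16, 317]
pose [ 0.5389 -0.1413  0.1272] yaw,pitch deg [13.2751  1.9725] (pitch>0: lens end low)
res [-0.    1.2   1.48 -1.1  -0.12  0.95 -1.2   0.59 -0.03 -2.74  0.77  0.05] angle obs/mod [9.6299 9.5906] area 317.0 481.3125
model slope vs pitch [np.float64(15.27), np.float64(13.48), np.float64(11.47), np.float64(9.51), np.float64(7.6)]
```

Call:
send_rows(
  targets=[
    [[-1,3,0,0,1],[-2,6,0,0,1],[-3,9,0,0,1],[-4,12,0,0,1],[-5,15,0,0,1],[-5.5,18,0,0,1],[-5.5,20,0,0,1],[-5.5,22,0,0,1]],
  ],
)

```text
clock: 14.63
tool_pos: [0.4022, 0.0609, 0.1163]
ee_rot: [3.121, 0.361, 0.001]
ft_force: [0.2, -0.9, -0.5]
grip_width: 0.0113
grasp_force: 68.7
```

Call:
send_rows(
  targets=[
    [[0,0,0,0,1],[0,0,0,0,1],[0,0,0,0,1],[0,0,0,0,1],[0,0,0,0,1],[0,0,0,0,1],[0,0,0,0,1],[0,0,0,0,1]],
  ],
)

```text
clock: 15.3
tool_pos: [0.4027, 0.0592, 0.1162]
ee_rot: [-3.121, -0.359, 0.0]
ft_force: [0.1, 0.1, -0.9]
grip_width: 0.011
grasp_force: 68.7
```

```bash
python3 pose.py | grep -v "^('"; python3 - <<'E'
from pose import *
o=manip.observe();T=o['tool_pos'];s=load('scene');t=load('top');w=load('wrist')
p=np.r_[T+[.081,.0188,.0165],np.radians(13.3),0]
q=hull(s,p);print('hull',q.round(1).tolist())
a=np.linspace(0,2*np.pi,60)
def circ(c,r,z): return proj(c,p[:3]+np.c_[r*np.cos(a),r*np.sin(a),np.full(60,z)])
def draw(c,x0,y0,x1,y1,f):
    im=cv2.resize(c['pixels'][y0:y1,x0:x1],None,fx=f,fy=f,interpolation=2)
    im=np.clip(im.astype(float)*1.5,0,255).astype(np.uint8)
    for k,col in (((.034,.006),(0,255,255)),((.034,-.006),(0,255,0))):
        P=((circ(c,*k)+.5-[x0,y0])*f).astype(np.int32);cv2.polylines(im,[P],True,col,1)
    P=((cv2.convexHull(hull(c,p).astype(np.float32))[:,0]+.5-[x0,y0])*f).astype(np.int32);cv2.polylines(im,[P],True,(255,255,0),1);return im
q2=circ(s,.034,0);Q=np.vstack([q,q2]);b=np.r_[Q.min(0)-6,Q.max(0)+6].astype(int)
A=draw(s,*b,min(780/(b[2]-b[0]),330/(b[3]-b[1])))
B=draw(w,140,0,380,384,0.68*1)
C=draw(t,150,110,330,260,1.75)
im=np.zeros((600,790,3),np.uint8);im[:A.shape[0],:A.shape[1]]=A
im[335:335+B.shape[0],:B.shape[1]]=B[:265];im[335:335+C.shape[0],300:300+C.shape[1]]=C[:265]
cv2.imwrite('pics/m5.png',im)
E
```

```text
wrist pred [257.7  80.1] ell [254.8  73.5] [142.4 147.7] 0.1 [184, 0, 143, 148, 16504] expect glass px 146.0
scene pred [259.1 206.5] ell [259. 206.] [43.8 43.8] 0.0 [237, 184, 45, 45, 1260] expect glass px 33.9
top pred [220.5 237.4] ell [219.9 236.2] [25.4 28.4] 93.9 [206, 224, 29, 23, 525] expect glass px 28.8
TCP [0.4027 0.0592 0.1162] pred lens [0.483  0.0772 0.1327]
scene red [281, 209, 57, 23, 439]
pose [0.4827 0.0783 0.134 ] yaw,pitch deg [13.982  -1.7713] (pitch>0: lens end low)
res [ 0.07  2.03 -0.23  0.13  0.09  1.27 -1.94 -0.59  1.52 -1.74  0.33  0.81] angle obs/mod [14.3901 16.5732] area 439.0 775.46875
model slope vs pitch [np.float64(18.69), np.float64(16.82), np.float64(14.97), np.float64(13.08), np.float64(11.11)]
hull [[281.9, 213.9], [282.2, 205.8], [278.2, 217.4], [278.5, 209.3], [337.4, 229.4], [338.3, 220.9], [334.4, 233.4], [335.3, 224.8]]
```

View pics/m5.png

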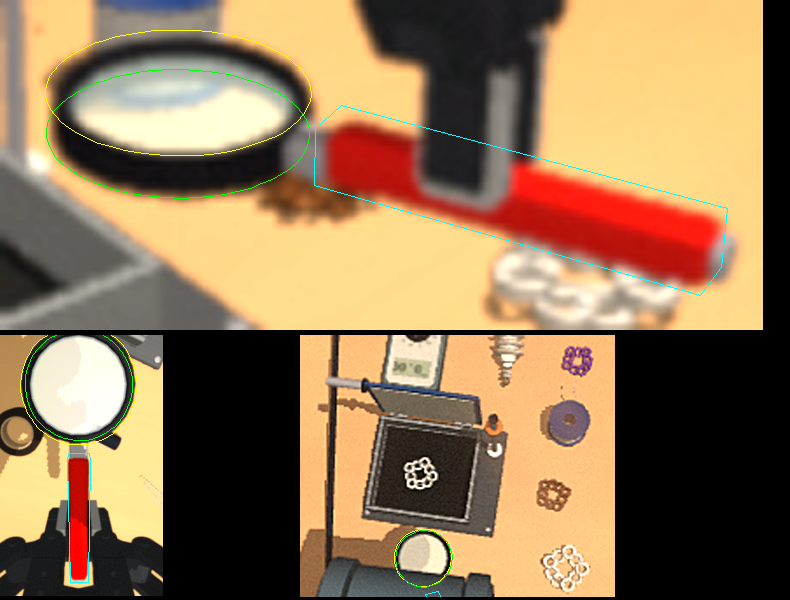

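The overlay (level model against the image) matches well: the frame ellipse is within ~0.4 px, and the handle's lower edge slope is 0.284 against 0.286. The lens is level to about 1° with its centre at TCP + (0.082, 0.019, 0.016). Now I refine the mark and the part.

```bash
python3 - <<'E'
from pose import *
s=load('scene');t=load('top');p=r.x
base=W(p,[.045,-.09,.1333])
O={}
for n,c in (('scene',s),('top',t)):
    I=c['pixels'].astype(int);B,G,R=I[...,0],I[...,1],I[...,2]
    q=proj(c,base)[0].astype(int);m=((R>110)&(R>1.6*G)&(B<.45*R)&(G>B)).astype(np.uint8);roi=np.zeros_like(m);roi[q[1]-12:q[1]+13,q[0]-12:q[0]+13]=1
    ys,xs=np.nonzero(m&roi);O[n]=(xs.mean(),ys.mean())
    a=np.linspace(0,2*np.pi,40);P=np.vstack([proj(c,base+np.c_[.011*np.cos(a),.011*np.sin(a),np.full(40,z)]) for z in (-.005,.005)])
    print(n,len(xs),'bbox',xs.min(),xs.max(),ys.min(),ys.max(),'cen',O[n],'model bbox',P[:,0].min().round(1),P[:,0].max().round(1),P[:,1].min().round(1),P[:,1].max().round(1))
print('mark',tri((s,*O['scene']),(t,*O['top'])))
S={}
for n,c,(x0,y0,x1,y1) in (('scene',s,None or tuple((np.r_[proj(s,[.61,.0925,.018])[0]-22,proj(s,[.61,.0925,.018])[0]+22]).astype(int))),('top',t,(204,175,234,204))):
    I=c['pixels'][y0:y1,x0:x1];m=(I.min(2)>95).astype(np.uint8);m=cv2.morphologyEx(m,cv2.MORPH_CLOSE,np.ones((3,3)))
    k,l,st,ce=cv2.connectedComponentsWithStats(m);print(n,st[1:].tolist(),(ce[1:]+[x0,y0]).round(1).tolist())
    i=1+np.argmin(np.linalg.norm(ce[1:]-np.array([x1-x0,y1-y0])/2,axis=1)-st[1:,4]*.05);ys,xs=np.nonzero(l==i)
    h=cv2.convexHull(np.c_[xs,ys].astype(np.float32));M=cv2.moments(h);S[n]=(M['m10']/M['m00']+x0,M['m01']/M['m00']+y0)
    print(n,S[n],atz(c,*S[n],.0185))
print('part',tri((s,*S['scene']),(t,*S['top'])))
E
```

```text
scene 49 bbox 230 238 165 171 cen (np.float64(233.79591836734693), np.float64(168.30612244897958)) model bbox 228.1 238.4 163.8 172.0
top 48 bbox 256 265 159 166 cen (np.float64(260.5208333333333), np.float64(163.02083333333334)) model bbox 255.3 265.5 157.2 168.3
mark (array([ 0.6405, -0.0117,  0.1324]), [np.float64(0.38579810392842845), np.float64(0.3857981039284684)])
scene [[0, 0, 10, 4, 22], [0, 15, 40, 23, 290], [41, 24, 3, 2, 5]] [[189.3, 215.8], [208.6, 239.7], [228.2, 239.6]]
scene (np.float64(205.21821821821823), np.float64(240.7077077077077)) [0.6055 0.1063 0.0185]
top [[5, 5, 20, 18, 195]] [[218.0, 188.7]]
top (218.23144399460188, 188.95141700404858) [0.6102 0.0926 0.0185]
part (array([0.6145, 0.0957, 0.0086]), [np.float64(2.9418275086878816), np.float64(2.9418275086879255)])
```

Part at (0.610, 0.0926), mark z ≈ 0.1328, and the lens is already at that height. I'll advance over the part.

Call:
send_rows(
  targets=[
    [[1.5,0.2,0,0,1],[3.5,0.4,0,0,1],[5.5,0.6,0,0,1],[7.5,0.8,0,0,1],[9.5,1.0,0,0,1],[11,1.2,0,0,1],[12,1.3,0,0,1],[12.5,1.4,0,0,1]],
  ],
)

```text
clock: 16.12
tool_pos: [0.5289, 0.0736, 0.1161]
ee_rot: [3.121, 0.36, 0.001]
ft_force: [-0.6, -0.3, -0.0]
grip_width: 0.0111
grasp_force: 68.7
```

Call:
send_rows(
  targets=[
    [[0,0,0,0,1],[0,0,0,0,1],[0,0,0,0,1],[0,0,0,0,1],[0,0,0,0,1],[0,0,0,0,1],[0,0,0,0,1],[0,0,0,0,1]],
  ],
)

```text
clock: 16.78
tool_pos: [0.5276, 0.0736, 0.1163]
ee_rot: [3.121, 0.36, 0.0]
ft_force: [0.1, 0.2, -0.8]
grip_width: 0.0111
grasp_force: 68.7
```

```bash
python3 - <<'E'
from pose import *
o=manip.observe();T=o['tool_pos'];print(T,o['ft_force'],o['grip_width'],o['grasp_force'])
s=cam('scene');t=cam('top');w=cam('wrist');L=T+[.082,.019,.0163];print('lens',L)
# dark-frame / glass fit in top and scene at several thresholds
for n,c in (('top',t),('scene',s),('wrist',w)):
    I=c['pixels'].max(2).astype(int);q=proj(c,L)[0];a=np.linspace(0,2*np.pi,72,endpoint=False);pts=[]
    # radial: strongest glass->dark-frame drop along model radii (level circle at lens height)
    rr=np.arange(.024,.036,.0005)
    for k in a:
        P=proj(c,L+np.c_[rr*np.cos(k),rr*np.sin(k),np.full(len(rr),.0)]);ok=(P[:,1]>=1)&(P[:,1]<382)
        if ok.all():
            v=cv2.remap(I.astype(np.float32),P[None].astype(np.float32),None,cv2.INTER_LINEAR)[0];d=np.diff(v);j=d.argmin()
            if d[j]<-4: pts.append([rr[j]*np.cos(k),rr[j]*np.sin(k)])
    pts=np.array(pts)
    f=lambda x:np.hypot(*(pts-x[:2]).T)-x[2]
    z=least_squares(f,[0,0,.03],loss='soft_l1',f_scale=.001) if len(pts)>8 else None
    print(n,q.round(1),len(pts),None if z is None else (z.x*1000).round(2))
# cover rim
I=t['pixels'].astype(int)[125:175,170:275];m=(I[...,0]>I[...,2]+25)&(I[...,0]>50);ys,xs=np.nonzero(m)
print('cover rim',[(u,(ys[xs+170==u]+125).tolist()) for u in (195,210,225,240)])
cv2.imwrite('pics/fin.png',t['pixels'])
E
```

```text
[0.5276 0.0736 0.1163] [ 0.0803  0.1864 -0.8186] 0.011113921892153083 68.69863986968994
lens [0.6096 0.0926 0.1326]
top [212.6 178.7] 19 [ 11.7   72.46 100.22]
scene [206.  187.9] 72 [ 1.48 -2.97 27.18]
wrist [256.4  75.5] 58 [-0.81  0.6  29.06]
cover rim [(195, [138, 139]), (210, [140]), (225, [142]), (240, [144])]
```

```bash
python3 -c "
from plant import manip
print(manip.finish_job())"
```

```text
the job is handed in; nothing more can be done
None
```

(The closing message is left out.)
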